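Set and lock the air damper of the dust extractor

TASK

On the blue extraction box, push the ring's black-knobbed lever round its arc until its pointer stands at the red mark, and then push the yellow lock lever round fully home against its stop, so that the setting is locked. Only push, gently and with the outside of the fingers: do not pinch either lever, do not lift or shove the box, which just stands on the bench, and leave everything else where it is.

Things in the scene. Friction and masses are not known exactly. Their poses are not given: they have to be found in the camera images.
- damper_box: Blue extraction box, 180 (own x) x 270 (own y) x 46 mm high, loose on rubber feet, 2.3 to 3.4 kg: a sideways push over about 20 N slides it. Origin: centre of its underside; at yaw 0 (it varies by 0.25 rad either way) its x points away from the robot, y to the left. On its top: the ring (102 mm diameter) with its lever on the left, the yellow lock lever on the right; a 30 mm hose stub at its left end.
- damper_axis (a point): The upright axis about which ring and lever turn, at the height of the box's flat top (46 mm above the bench).
- lever_knob (a point): Centre of the black upright knob on the ring's lever: diameter 16 mm, 15 to 44 mm above the box top; this point is 30 mm above the box top and 64 mm from damper_axis. Its x axis points radially outward, as the lever does, which ends in a small black pointer 75 mm from the axis. Lever arm and ring rise at most 11 mm above the box top.
- lever (a joint): Angle of the lever about damper_axis in rad, 0 along the box's own x (away from the robot), growing counterclockwise seen from above (to the left). Stiff, about 2 N at the knob, and stays where it is left. Starts at -0.7 to -0.5; end stops at -0.72 and 0.90.
- mark_tip (a point): Inner tip of the red index clip on the white scale round the ring, 76 mm from damper_axis, 4 mm above the box top (clip 11 mm wide, at most 7 mm high); its x axis points radially outward. The lever is set when it points in the same direction from damper_axis as this tip.
- mark (a joint): Angle of the red clip about damper_axis, counted like joint lever: -0.10 to 0.65, so always to the left of the lever's start. The clip is stiff and stays put.
- lock_axis (a point): The upright axis of the yellow lock lever, at the height of the box's flat top.
- lock_knob (a point): Centre of the yellow upright knob of the lock lever: diameter 16 mm, 11 to 44 mm above the box top; this point is 30 mm above the box top and 55 mm from lock_axis. The arm is at most 18 mm above the box top. It starts open, pointing away from the robot; a steel tongue opposite the knob lies over the ring when it is locked.
- lock_home (a point): The point of the box at which lock_knob lies when the lock lever is fully home against its stop (30 mm above the box top, 55 mm from lock_axis).
- lock (a joint): Turn of the lock lever in rad: 0 fully open, 1.31 fully home against its stop, growing clockwise seen from above (to the right). Starts between 0 and 0.25; about 2 N at the knob; stays where it is left.
- bung: Black rubber bung, 30 mm diameter, 44 mm long, lying loose on the bench on the right; leave alone. Origin: centre of its underside.
- chip: Small block of brown fibreboard 26x34x9 mm lying loose on the left end of the box top; leave alone. Origin: centre of its underside.
- red_pot: Red screw-cap pot, 48 mm diameter, 88 mm high, on the left (it and the green-lidded tin swap places); leave alone. Origin: centre of its underside.
- oil_can: Small oil can with red spout, 29x54x127 mm, left; leave alone. Origin: centre of its underside.
- pin_tin: Round tin with green lid, 68 mm diameter, 36 mm high, on the left; leave alone. Origin: centre of its underside.

How it is judged:
On the way, in this order (a step that is already met when the one before it is completed fails the run):
1. the lever points at the red mark (within 0.06 rad) while the lock is still open (angle between the x axis of lever_knob and the x axis of mark_tip, either way round below 0.06 rad and value of joint lock below 0.5 rad), for 0.2 s.
2. the lock lever is home with the lever still at the mark (angle between the x axis of lever_knob and the x axis of mark_tip, either way round below 0.06 rad and value of joint lock above 1.2 rad), for 0.2 s.
At the end, for the whole second after the job is handed in: The lever points at the red mark within 0.06 rad (3.4 degrees), the lock lever is home (at least 1.2 of 1.31 rad), and the box rests flat on the bench (all of step 2 and height (world z) of damper_box below 0.006 m and angle between damper_box's own z axis and vertical below 0.03 rad and linear speed of damper_box below 0.01 m/s); the robot touches nothing.
It fails at once if the lever is pinched or shoved hard (more than 30 N from the fingers) (contact force between the fingers and lever above 30 N).
It fails at once if the lock lever is pinched or shoved hard (more than 35 N from the fingers) (contact force between the fingers and lock above 35 N).
It fails at once if the box is shoved more than 25 mm (distance of damper_box from where it was at the start of the episode above 0.025 m).
It fails at once if the box is lifted or tipped (height (world z) of damper_box above 0.008 m or angle between damper_box's own z axis and vertical above 0.06 rad).
It fails at once if something else on the bench or box is displaced (more than 40 mm) or lifted (distance of any of bung, chip, red_pot, oil_can, pin_tin from where it was at the start of the episode above 0.04 m or height (world z) of any of bung, red_pot, oil_can, pin_tin above 0.015 m or height (world z) of chip above 0.06 m).
It also fails if it takes over 62 s, if anything falls off the work surface, if the arm or the gripper's body presses on something with over 40 N, if the wrist force passes 120 N, or if a joint passes its speed limit or range.

ROBOT

A 6-joint arm with a two-finger parallel gripper is mounted at the origin on the work surface; the furniture and walls round the work are solid. World frame = base frame: x ahead of the robot, y to its left, z up, the work surface at z = 0. Lengths are in m, angles in rad, forces in N, time in s.
With the tool pointing down it reaches from about 0.3 to 0.95 m from the base axis. Payload 3.1 kg.
Tool frame: the origin (TCP) lies at the centre of the arm's flange, where the gripper is bolted on; the fingertips stand 173 mm ahead of it and the grasp point (between the pads) lies 155 mm ahead of it; z points along the fingers, y is the line along which they close (so a half turn about z gives the same grasp; the last joint's range is limited). The gripper opens to 85 mm and grips with 20 to 120 N. Pads are 22 mm wide; open, the fingers measure 114 mm over their backs; the gripper's body (76 mm by 85 mm) begins 54 mm behind the grasp point. The pads swing forward as they close: fully open they stand 13 mm farther back than shut.
Start: joints at [-1.336, 0.308, 1.634, -0, 1.2, -0.07], TCP at [0.188, -0.596, 0.405] pointing down, gripper open.
Joint ranges: [-3.06, 3.06], [-0.79, 1.96], [0.05, 2.63], [-1.19, 4.34], [0.05, 2.64], [-2.94, 2.94]. Speed limits (rad/s): [2.79, 2.79, 3.14, 3.14, 3.14, 3.14].

INTERFACE

Orientations are given as a unit quaternion [w, x, y, z].
In Python, from workcell import bot gives the robot as it stands.
- The arm moves only by the tool move_arm, never from a script. Its argument "steps" is a list of rows, each an object with "delta_pos": the shift along the tool's x, y, z normalised to -1 to 1, where 1 is 0.02 m, a list of three; "roll": the turn about the tool's z normalised to -1 to 1, where 1 is 6 degrees. A call has 1 to 20 rows; each row shifts and turns the commanded pose from where the row before left it, along the tool's axes as they then stand; what a row does not reach is not made up. A row lasts 1/12 s, in which the tool goes at most 41.7 mm and 7.16 degrees, less where a joint would pass 70% of its speed; a pose out of reach is approached as far as the arm can. A call with a number of a shift or a turn outside -1 to 1 is refused whole. A call with a gripper value outside its range is refused whole. "grip" is the closure, from 0 (fully open) to 1 (shut), set as the call begins (left out, the last holds). The fingers move at their own pace and stop on an object; the grip force is fixed at half the most. Time passes only in rows, so rows that do not move let the fingers close. It gives the time, the measured TCP pose, the force, the opening and the grip force at its end, in the units of the state.
- bot.sense(): the state, without advancing time (a new reading comes with each control period).
- bot.capture(name): name is "scene" or "top" or "wrist"; returns the picture (384x512x3 uint8, red, green, blue); there is no depth.
- bot.camera_params(name): a dict with "fx", "fy", "cx", "cy" (pixels), "distortion" ([k1, k2, p1, p2, k3] as OpenCV has them; the pictures are not rectified), "position" and "attitude" of the camera in the world; the wrist camera has in their place "T_tool_cam" (4x4, takes a point from camera to tool coordinates, whose origin is the TCP and whose axes are the flange's). Camera axes: x right, y down, z forward; pixel columns grow to the right and rows downward; lengths in m; the calibration is good to about 2 mm. A picture is of the moment at which its call begins: read the wrist's pose just before it. camera_params takes no time and is no camera call.
- bot.hand_in(): hands the job in; it is judged then, once.
The state is a dict: "time_s": time; "joint_positions": joint angles; "dq": joint speeds; "effort": joint torques, N m; "tool_pos": TCP position; "tool_rot": TCP orientation; "wrist_force": force on the tool from outside, world axes, zero at the start; "torque": the same for the moment, N m; "finger_gap": finger opening in m; "gripper_force": force on a finger pad.
Only numpy, scipy, OpenCV 4.12 (cv2) and the standard library are available. Lean on these libraries where they do the work, as an engineer would, in place of code of your own. Each camera call takes 0.05 s, during which the arm holds its last target. There are 200 camera calls.

## Working session

There is one attempt and no reset: what is moved stays moved. The work goes in short steps, Python scripts to look and compute and a tool call to move; the robot and the scene stay as the last step left them, time stands still between calls to the robot, and variables do not carry over. Pictures are saved under pics/ and viewed, at most 10 in all, crops included, and the job is handed in when it is done.

Besides the shell and the picture viewer there is one more tool, called after "Request:" by a JSON object that holds its "method" and its "body", one argument or row to a line. move_arm: Moves the arm, as the interface text tells. Its arguments: {"type":"object","properties":{"steps":{"type":"array","items":{"type":"object","properties":{"delta_pos":{"type":"array","items":{"type":"number"}},"roll":{"type":"number"}}}},"grip":{"type":"number"}},"required":["steps"]}

```bash
mkdir -p pics
python3 - <<'E'
from workcell import bot
import cv2,numpy as np
s=bot.sense();print(s['time_s'],s['tool_pos'],s['tool_rot'],s['finger_gap'])
for n in ['scene','top']:
    im=bot.capture(n);cv2.imwrite(f'pics/{n}0.png',im[:,:,::-1]);print(n,bot.camera_params(n))
print(bot.camera_params('wrist'))
a=[cv2.imread(f'pics/{n}0.png') for n in ['scene','top']]
E
```

```text
0.0 [ 0.18743786 -0.59577167  0.40342845] [-1.16552077e-03  9.88411021e-01  1.51796866e-01 -8.06435332e-05] 0.08514880045301945
scene {'fx': 381.1716086489765, 'fy': 381.1716086489765, 'cx': 254.26873180324074, 'cy': 195.82244023240278, 'distortion': array([-0.03300158,  0.        ,  0.        ,  0.        ,  0.        ]), 'position': array([ 0.52642296, -0.6971971 ,  0.86457045]), 'attitude': array([-0.35051428,  0.93407976,  0.06144624, -0.0293103 ])}
top {'fx': 459.7375937193183, 'fy': 459.7375937193183, 'cx': 255.2022813256401, 'cy': 187.38103769683724, 'distortion': array([-0.07512171,  0.        ,  0.        ,  0.        ,  0.        ]), 'position': array([ 0.14947121, -0.00459273,  1.2820691 ]), 'attitude': array([ 0.07766959, -0.69971064,  0.70560782, -0.08056083])}
{'fx': 327.27206697017454, 'fy': 327.27206697017454, 'cx': 251.98409691665162, 'cy': 195.51376846157893, 'distortion': array([-0.00180124,  0.        ,  0.        ,  0.        ,  0.        ]), 'T_tool_cam': array([[-4.41700103e-04, -9.65547816e-01, -2.60225325e-01,
         6.63046494e-02],
       [ 9.99999493e-01, -6.62011569e-04,  7.58972810e-04,
         9.12366714e-04],
       [-9.05096715e-04, -2.60224857e-01,  9.65547619e-01,
         3.06119017e-02],
       [ 0.00000000e+00,  0.00000000e+00,  0.00000000e+00,
         1.00000000e+00]])}
```

View pics/top0.png

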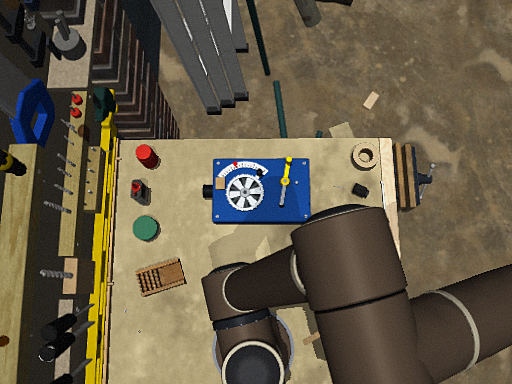

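View pics/scene0.png

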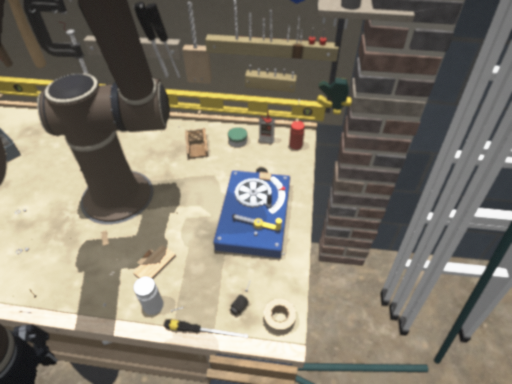

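The top view shows the box centred near (261,191), with the ring hub near (244,192), the yellow knob near (289,159) and the red clip near (235,165). The scene view shows the box at about (254,213). I'll enlarge both.

Run:
```python
import cv2
a=cv2.imread('pics/top0.png')[145:235,195:320]
b=cv2.imread('pics/scene0.png')[160:265,205:305]
cv2.imwrite('pics/topc.png',cv2.resize(a,None,fx=6,fy=6,interpolation=cv2.INTER_CUBIC))
cv2.imwrite('pics/scenec.png',cv2.resize(b,None,fx=5.5,fy=5.5,interpolation=cv2.INTER_CUBIC))
```

```text
(no output)
```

View pics/topc.png

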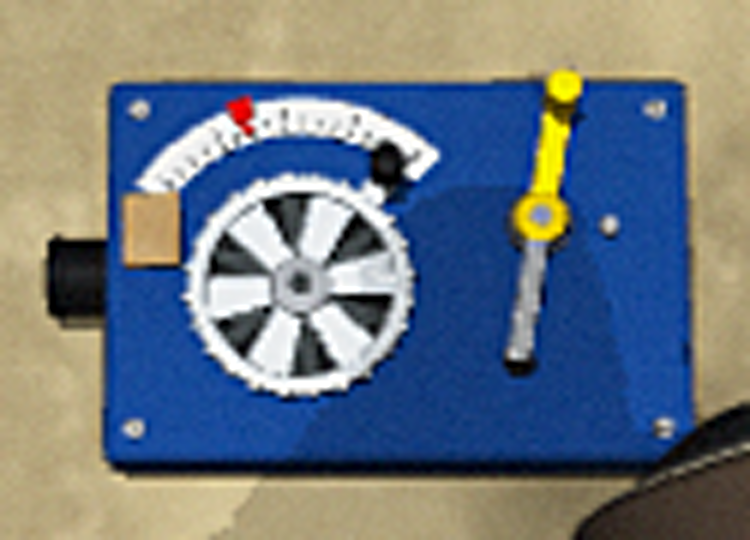

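View pics/scenec.png

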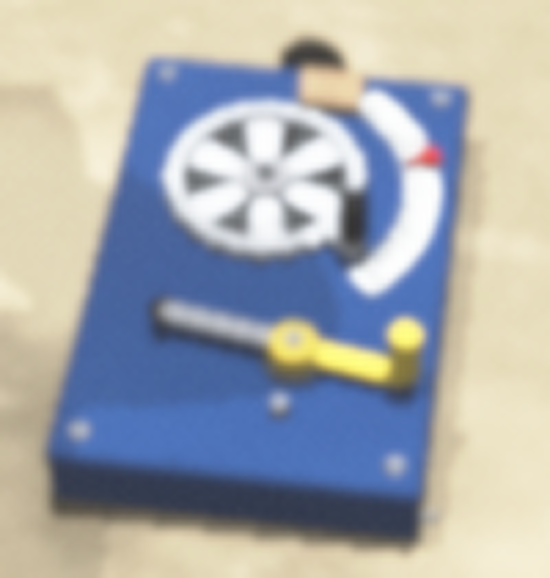

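Top crop: ring hub (300,282), clip tip (249,132), black knob top (386,157), yellow knob top (566,82), lock hub (542,216). Scene crop: hub (267,175), tip (411,161), yellow knob top (405,332), lock hub (293,338), black knob top (353,195).

```bash
cat > h.py <<'E'
import cv2,numpy as np
from scipy.spatial.transform import Rotation as R
from workcell import bot
def rot(q): return R.from_quat([q[1],q[2],q[3],q[0]]).as_matrix()
def pose(n,s=None):
    p=bot.camera_params(n)
    if n!='wrist': return p,np.array(p['position']),rot(p['attitude'])
    T=p['T_tool_cam'];Rt=rot(s['tool_rot']);return p,np.array(s['tool_pos'])+Rt@T[:3,3],Rt@T[:3,:3]
def ray(n,uv,s=None):
    p,c,A=pose(n,s);K=np.array([[p['fx'],0,p['cx']],[0,p['fy'],p['cy']],[0,0,1]])
    x=cv2.undistortPoints(np.array([[uv]],float),K,np.array(p['distortion']))[0,0]
    return c,A@np.array([x[0],x[1],1])
def at(n,uv,z,s=None):
    c,d=ray(n,uv,s);return c+d*(z-c[2])/d[2]
def tri(r1,r2):
    (a,d),(b,e)=r1,r2;t=np.linalg.lstsq(np.c_[d,-e],b-a,rcond=None)[0]
    p,q=a+d*t[0],b+e*t[1];return (p+q)/2,np.linalg.norm(p-q)
E
python3 - <<'E'
from h import *
np.set_printoptions(precision=4,suppress=True)
t=lambda u,v:((u+.5)/6-.5+195,(v+.5)/6-.5+145)
c=lambda u,v:((u+.5)/5.5-.5+205,(v+.5)/5.5-.5+160)
P=dict(hub=((300,282),(267,175),.056),tip=((249,132),(411,161),.050),bk=((386,157),(353,195),.09),yk=((566,82),(405,332),.09),lh=((542,216),(293,338),.066),
 s1=((139,109),(440,97),.048),s2=((655,109),(396,464),.048),s3=((664,428),(79,430),.048),s4=((133,428),(167,72),.048))
for k,(a,b,z) in P.items(): 
    print(k,*tri(ray('top',t(*a)),ray('scene',c(*b))),at('top',t(*a),z)[:2],at('scene',c(*b),z)[:2])
E
```

```text
hub [0.4166 0.0179 0.0572] 0.001390437026139453 [0.4176 0.0182] [0.4159 0.0186]
tip [0.4891 0.0414 0.0521] 0.0009177137386832739 [0.4901 0.0417] [0.4886 0.0431]
bk [ 0.4653 -0.0213  0.093 ] 0.0018453327873502133 [ 0.467  -0.0211] [ 0.4643 -0.0193]
yk [ 0.4989 -0.1026  0.0937] 0.002648844259243103 [ 0.5013 -0.1025] [ 0.4976 -0.1005]
lh [ 0.4445 -0.0921  0.0661] 0.0012660173336002441 [ 0.4451 -0.0919] [ 0.4439 -0.0924]
s1 [0.5007 0.0924 0.0497] 0.002079846575110996 [0.5022 0.0929] [0.4997 0.0934]
s2 [ 0.4995 -0.1469  0.0498] 0.0005718822596784067 [ 0.5003 -0.147 ] [ 0.4992 -0.1458]
s3 [ 0.3495 -0.1464  0.0493] 0.0011311413713804162 [ 0.3502 -0.1463] [ 0.3487 -0.1458]
s4 [0.3511 0.0937 0.0487] 0.0021328685164872137 [0.3523 0.0942] [0.3501 0.0938]
```

Checks: heights match the text (57, 52, 93, 66 mm), the radii come out at 76, 63 and 55 mm, and box yaw is about 0. The lever is at -0.68, the mark at about 0.31, and lock home is at about -1.32 in world terms. I'll shut the gripper and travel there.

Request:
{"method": "move_arm", "body": {
  "grip": 1,
  "steps": [
    {"delta_pos": [0.4,-0.45,0]},
    {"delta_pos": [0.9,-1,0]},
    {"delta_pos": [0.9,-1,0]},
    {"delta_pos": [0.9,-1,0]},
    {"delta_pos": [0.9,-1,0]},
    {"delta_pos": [0.9,-1,0]},
    {"delta_pos": [0.9,-1,0]},
    {"delta_pos": [0.9,-1,0]},
    {"delta_pos": [0.9,-1,0]},
    {"delta_pos": [0.9,-1,0]},
    {"delta_pos": [0.9,-1,0]},
    {"delta_pos": [0.9,-1,0]},
    {"delta_pos": [0.9,-1,0]},
    {"delta_pos": [0.9,-1,0]},
    {"delta_pos": [0.9,-1,0]},
    {"delta_pos": [0.9,-1,0]},
    {"delta_pos": [0.9,-1,0]},
    {"delta_pos": [0.9,-1,0]},
    {"delta_pos": [0.9,-1,0]},
    {"delta_pos": [0.9,-1,0]}
  ]
}}

```text
$.steps[0]: bad value
```

Request:
{"method": "move_arm", "body": {
  "steps": [
    {"delta_pos": [0.9,-0.9,0],"roll": 0.5},
    {"delta_pos": [0.5,-0.5,0.2],"roll": 1},
    {"delta_pos": [0,0,0.5],"roll": 1},
    {"delta_pos": [0,0,0.6],"roll": 1},
    {"delta_pos": [0,0,0.6],"roll": 1},
    {"delta_pos": [0,0,0.6],"roll": 1},
    {"delta_pos": [0,0,0.5],"roll": 1},
    {"delta_pos": [0,0,0.5],"roll": 1},
    {"delta_pos": [0,0,0.2],"roll": 1},
    {"delta_pos": [0,0,0],"roll": 0.9},
    {"delta_pos": [0,0,0]},
    {"delta_pos": [0,0,0]}
  ]
}}

```text
$.steps[10]: bad value
```

Request:
{"method": "move_arm", "body": {
  "grip": 1,
  "steps": [
    {"delta_pos": [0.4,-0.45,0],"roll": 0},
    {"delta_pos": [0.9,-1,0],"roll": 0},
    {"delta_pos": [0.9,-1,0],"roll": 0},
    {"delta_pos": [0.9,-1,0],"roll": 0},
    {"delta_pos": [0.9,-1,0],"roll": 0},
    {"delta_pos": [0.9,-1,0],"roll": 0},
    {"delta_pos": [0.9,-1,0],"roll": 0},
    {"delta_pos": [0.9,-1,0],"roll": 0},
    {"delta_pos": [0.9,-1,0],"roll": 0},
    {"delta_pos": [0.9,-1,0],"roll": 0},
    {"delta_pos": [0.9,-1,0],"roll": 0},
    {"delta_pos": [0.9,-1,0],"roll": 0},
    {"delta_pos": [0.9,-1,0],"roll": 0},
    {"delta_pos": [0.9,-1,0],"roll": 0},
    {"delta_pos": [0.9,-1,0],"roll": 0},
    {"delta_pos": [0.9,-1,0],"roll": 0},
    {"delta_pos": [0.9,-1,0],"roll": 0},
    {"delta_pos": [0.9,-1,0],"roll": 0},
    {"delta_pos": [0.9,-1,0],"roll": 0},
    {"delta_pos": [0.9,-1,0],"roll": 0}
  ]
}}

```text
time_s: 1.77
tool_pos: [0.4043, -0.1181, 0.4044]
tool_rot: [-0.0, 0.988, 0.152, -0.0]
wrist_force: [-0.3, 0.2, 1.4]
finger_gap: -0.0004
gripper_force: 0.0
```

Request:
{"method": "move_arm", "body": {
  "steps": [
    {"delta_pos": [0.9,-0.9,0],"roll": 0},
    {"delta_pos": [0.9,-0.9,0],"roll": 0},
    {"delta_pos": [0.9,-0.8,0],"roll": 0},
    {"delta_pos": [0,0,0.6],"roll": 0.9},
    {"delta_pos": [0,0,0.6],"roll": 1},
    {"delta_pos": [0,0,0.6],"roll": 1},
    {"delta_pos": [0,0,0.6],"roll": 1},
    {"delta_pos": [0,0,0.6],"roll": 1},
    {"delta_pos": [0,0,0.6],"roll": 1},
    {"delta_pos": [0,0,0.6],"roll": 1},
    {"delta_pos": [0,0,0.6],"roll": 1},
    {"delta_pos": [0,0,0.4],"roll": 1},
    {"delta_pos": [0,0,0],"roll": 0.5},
    {"delta_pos": [0,0,0],"roll": 0},
    {"delta_pos": [0,0,0],"roll": 0}
  ]
}}

```text
time_s: 3.02
tool_pos: [0.4401, -0.0539, 0.3005]
tool_rot: [-0.0, 0.943, -0.332, -0.0]
wrist_force: [0.0, 0.1, 0.1]
finger_gap: 0.0
gripper_force: 0.0
```

Run:
```python
from h import *
s=bot.sense();im=bot.capture('wrist');cv2.imwrite('pics/w1.png',im[:,:,::-1]);print(s['time_s'],s['tool_pos'],s['tool_rot'],s['joint_positions'])
import json;json.dump({k:np.array(s[k]).tolist() for k in('tool_pos','tool_rot')},open('w1.json','w'))
```

```text
3.0167 [ 0.44010259 -0.05387653  0.30053431] [-3.98006963e-05  9.43118602e-01 -3.32456340e-01 -2.87963560e-04] [-2.20126332e-01  9.56398527e-02  2.12994394e+00  1.85614405e-04
  9.16571301e-01  2.02837077e+00]
```

View pics/w1.png

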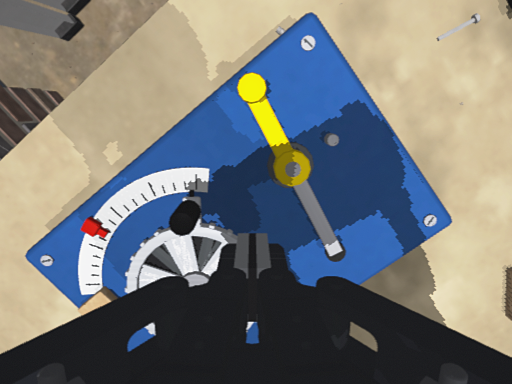

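The wrist view shows the fingers at (252,240), between the black knob (184,214) and the yellow lever (knob at (252,88), hub at (291,168)). The red clip is at (92,227) with its inner tip near (108,235). All is clear for descent.

Run:
```python
from h import *
import json;s=json.load(open('w1.json'))
np.set_printoptions(precision=4,suppress=True)
hub=np.array([.4166,.0179])
for n,uv,z in [('tip',(108,235),.05),('clipmid',(92,227),.052),('knobtop',(181,219),.09),('ykt',(252,88),.09),('lh',(291,168),.066),('s1',(46,261),.048),('s2',(308,43),.048),('s3',(430,221),.048)]:
    p=at('wrist',uv,z,s)[:2];d=p-hub;print(n,p,np.hypot(*d),np.arctan2(d[1],d[0]))
```

```text
tip [0.488  0.0404] 0.07484563755079152 0.3048258605541957
clipmid [0.4994 0.0436] 0.0867281800145818 0.3009196485468183
knobtop [ 0.4692 -0.0246] 0.06758089091027734 -0.6795720225840846
ykt [ 0.4997 -0.1021] 0.14591045200923633 -0.9652672126301614
lh [ 0.4478 -0.0919] 0.11416252129062192 -1.2938055554254975
s1 [0.5023 0.0923] 0.11346732540940888 0.7152691181647646
s2 [ 0.5003 -0.1475] 0.18536823226725463 -1.1022561724026625
s3 [ 0.3506 -0.146 ] 0.1767155399671326 -1.953760673294995
```

Request:
{"method": "move_arm", "body": {
  "steps": [
    {"delta_pos": [0,0,0.3],"roll": 0},
    {"delta_pos": [0,0,0.6],"roll": 0},
    {"delta_pos": [0,0,0.6],"roll": 0},
    {"delta_pos": [0,0,0.6],"roll": 0},
    {"delta_pos": [0,0,0.5],"roll": 0},
    {"delta_pos": [0,0,0.25],"roll": 0},
    {"delta_pos": [0,-0.1,0],"roll": 0},
    {"delta_pos": [0,-0.2,0],"roll": 0},
    {"delta_pos": [0,-0.2,0],"roll": 0},
    {"delta_pos": [0,-0.2,0],"roll": 0},
    {"delta_pos": [0,-0.1,0],"roll": 0},
    {"delta_pos": [0,-0.05,0],"roll": 0},
    {"delta_pos": [0,0,0],"roll": 0}
  ]
}}

```text
time_s: 4.15
tool_pos: [0.4516, -0.0408, 0.244]
tool_rot: [-0.0, 0.943, -0.333, 0.0]
wrist_force: [-1.0, 0.7, 0.1]
finger_gap: 0.0001
gripper_force: 0.0
```

Request:
{"method": "move_arm", "body": {
  "steps": [
    {"delta_pos": [0.05,-0.17,0],"roll": -0.5},
    {"delta_pos": [0.055,-0.17,0],"roll": -0.5},
    {"delta_pos": [0.055,-0.17,0],"roll": -0.5},
    {"delta_pos": [0.055,-0.17,0],"roll": -0.5},
    {"delta_pos": [0.055,-0.17,0],"roll": -0.5},
    {"delta_pos": [0,0,0],"roll": 0}
  ]
}}

```text
time_s: 4.65
tool_pos: [0.4651, -0.0298, 0.2437]
tool_rot: [0.0, 0.978, -0.207, -0.0]
wrist_force: [-0.4, -1.2, 0.5]
finger_gap: -0.0001
gripper_force: 0.4
```

Request:
{"method": "move_arm", "body": {
  "steps": [
    {"delta_pos": [0.055,-0.17,0],"roll": -0.5},
    {"delta_pos": [0.055,-0.17,0],"roll": -0.5},
    {"delta_pos": [0.055,-0.17,0],"roll": -0.5},
    {"delta_pos": [0.055,-0.17,0],"roll": -0.5},
    {"delta_pos": [0.055,-0.17,0],"roll": -0.5},
    {"delta_pos": [0.055,-0.17,0],"roll": -0.5},
    {"delta_pos": [0.055,-0.17,0],"roll": -0.5},
    {"delta_pos": [0.055,-0.17,0],"roll": -0.5},
    {"delta_pos": [0.055,-0.17,0],"roll": -0.5},
    {"delta_pos": [0.055,-0.17,0],"roll": -0.5},
    {"delta_pos": [0.03,-0.08,0],"roll": -0.25},
    {"delta_pos": [0,0,0],"roll": 0}
  ]
}}

```text
time_s: 5.65
tool_pos: [0.4826, 0.0029, 0.2439]
tool_rot: [0.0, 0.998, 0.066, 0.001]
wrist_force: [1.0, -1.3, 0.1]
finger_gap: -0.0001
gripper_force: 0.8
```

Run:
```python
from h import *
s=bot.sense();im=bot.capture('wrist');cv2.imwrite('pics/w2.png',im[:,:,::-1]);print(s['time_s'],s['tool_pos'],s['tool_rot'])
import json;json.dump({k:np.array(s[k]).tolist() for k in('tool_pos','tool_rot')},open('w2.json','w'))
```

```text
5.65 [0.4826374  0.00290492 0.24390234] [2.47796817e-04 9.97836121e-01 6.57451117e-02 7.71617042e-04]
```

View pics/w2.png

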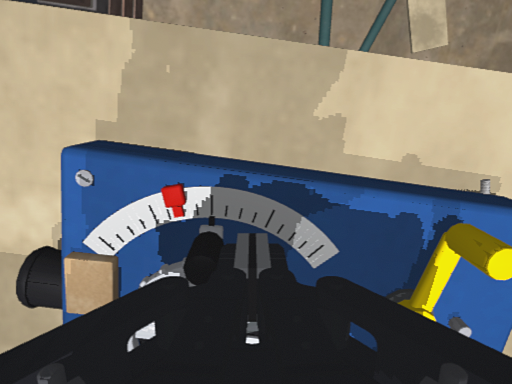

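The fingers touch the knob at (203,260). The lever's black pointer is at (212,219) and the clip's inner tip at (179,215), so there is still a little to go.

Run:
```python
from h import *
import json;s=json.load(open('w2.json'))
np.set_printoptions(precision=4,suppress=True)
hub=np.array([.4166,.0179])
for n,uv,z in [('tip',(179,215),.050),('clip',(174,196),.053),('ptr',(212,219),.052),('s1',(84,178),.048)]:
    p=at('wrist',uv,z,s)[:2];d=p-hub;print(n,p,np.hypot(*d),np.arctan2(d[1],d[0]))
d=np.array(s['tool_pos'][:2])-hub;y=2*np.arctan2(s['tool_rot'][2],s['tool_rot'][1]);print(y,d@[np.cos(y),np.sin(y)],d@[-np.sin(y),np.cos(y)])
```

```text
tip [0.4898 0.0415] 0.07693380902502694 0.3112248553895326
clip [0.5007 0.0442] 0.08812169473530386 0.3025614236818597
ptr [0.4906 0.0239] 0.07425123974325319 0.08087059107044137
s1 [0.5028 0.0919] 0.11357598119077827 0.7093541275752138
0.1315851773364427 0.0634990798930244 -0.023529941777545645
```

Request:
{"method": "move_arm", "body": {
  "steps": [
    {"delta_pos": [0.055,-0.17,0],"roll": -0.5},
    {"delta_pos": [0.055,-0.17,0],"roll": -0.5},
    {"delta_pos": [0.055,-0.17,0],"roll": -0.5},
    {"delta_pos": [0.04,-0.11,0],"roll": -0.3},
    {"delta_pos": [0.02,-0.06,0],"roll": -0.2},
    {"delta_pos": [0,0,0],"roll": 0},
    {"delta_pos": [0,0,0],"roll": 0}
  ]
}}

```text
time_s: 6.28
tool_pos: [0.4839, 0.0171, 0.2439]
tool_rot: [0.0, 0.986, 0.169, 0.0]
wrist_force: [1.1, -1.1, 0.2]
finger_gap: -0.0004
gripper_force: 0.9
```

Run:
```python
from h import *
s=bot.sense();im=bot.capture('wrist')[:,:,::-1];cv2.imwrite('pics/w3.png',cv2.resize(im[170:290,140:270],None,fx=4.5,fy=4.5,interpolation=cv2.INTER_CUBIC));print(s['time_s'],s['tool_pos'],s['tool_rot'])
import json;json.dump({k:np.array(s[k]).tolist() for k in('tool_pos','tool_rot')},open('w3.json','w'))
```

```text
6.2833 [0.48393875 0.01714529 0.24393815] [1.86843526e-05 9.85571132e-01 1.69261318e-01 3.85746756e-04]
```

View pics/w3.png

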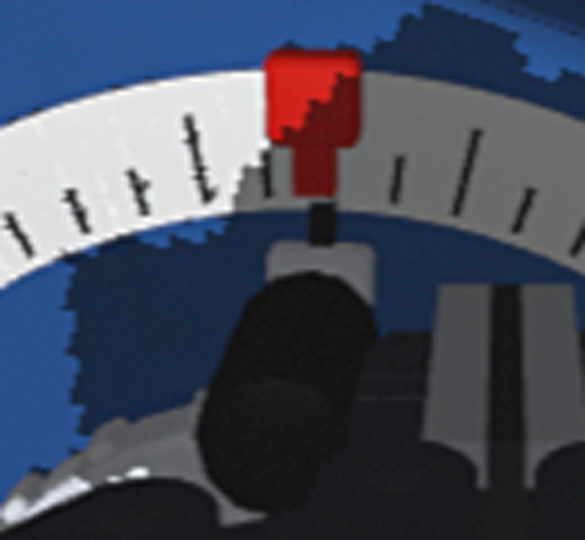

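The pointer (321,225) lines up with the clip tip (315,190) within about 0.01 rad. Now I'll back off, lift and go over to the left side of the yellow knob.

Request:
{"method": "move_arm", "body": {
  "steps": [
    {"delta_pos": [0,0.1,0],"roll": 0},
    {"delta_pos": [0,0.2,0],"roll": 0},
    {"delta_pos": [0,0.2,0],"roll": 0},
    {"delta_pos": [0,0,-0.4],"roll": 0},
    {"delta_pos": [0,0,-0.8],"roll": 0},
    {"delta_pos": [0,0,-0.8],"roll": 0},
    {"delta_pos": [0,0,-0.6],"roll": 0},
    {"delta_pos": [-0.04,0.5,-0.4],"roll": 0},
    {"delta_pos": [-0.05,0.8,0],"roll": 0},
    {"delta_pos": [-0.05,0.8,0],"roll": 0},
    {"delta_pos": [-0.05,0.8,0],"roll": 0},
    {"delta_pos": [-0.05,0.8,0],"roll": 0},
    {"delta_pos": [0,0,0],"roll": 0.6},
    {"delta_pos": [0,0,0],"roll": 1},
    {"delta_pos": [0,0,0],"roll": 1},
    {"delta_pos": [0,0,0],"roll": 1},
    {"delta_pos": [0,0,0],"roll": 1},
    {"delta_pos": [0,0,0],"roll": 0.5},
    {"delta_pos": [0,0,0],"roll": 0}
  ]
}}

```text
time_s: 7.92
tool_pos: [0.5072, -0.0643, 0.3037]
tool_rot: [0.0, 0.995, -0.097, -0.0]
wrist_force: [-0.3, 0.3, -0.1]
finger_gap: 0.0002
gripper_force: 0.0
```

Run:
```python
from h import *
s=bot.sense();im=bot.capture('wrist')[:,:,::-1];cv2.imwrite('pics/w4.png',im);print(s['time_s'],s['tool_pos'],s['tool_rot'])
import json;json.dump({k:np.array(s[k]).tolist() for k in('tool_pos','tool_rot')},open('w4.json','w'))
```

```text
7.9167 [ 0.50720967 -0.06425091  0.30372496] [ 3.87240040e-05  9.95300945e-01 -9.68294716e-02 -2.83925825e-04]
```

View pics/w4.png

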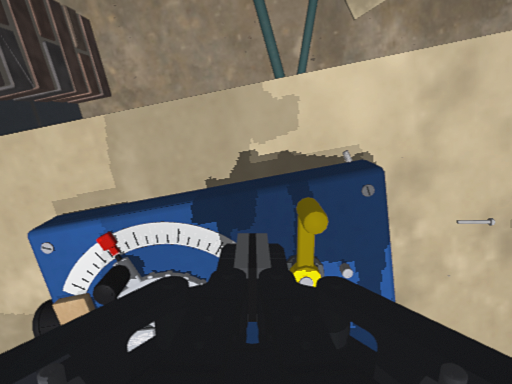

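The fingers are left of the yellow knob (314,215), and the lever still points at the red clip. Descend and push along the arc.

Request:
{"method": "move_arm", "body": {
  "steps": [
    {"delta_pos": [0,0,0.4],"roll": 0},
    {"delta_pos": [0,0,0.8],"roll": 0},
    {"delta_pos": [0,0,0.8],"roll": 0},
    {"delta_pos": [0,0,0.6],"roll": 0},
    {"delta_pos": [0,0,0.35],"roll": 0},
    {"delta_pos": [0,0.2,0],"roll": 0},
    {"delta_pos": [0,0.25,0],"roll": 0},
    {"delta_pos": [0,0.2,0],"roll": 0},
    {"delta_pos": [0,0.15,0],"roll": 0},
    {"delta_pos": [0,0,0],"roll": 0}
  ]
}}

```text
time_s: 8.8
tool_pos: [0.5047, -0.0801, 0.2455]
tool_rot: [0.0, 0.995, -0.097, 0.001]
wrist_force: [0.4, -0.7, 0.1]
finger_gap: 0.0004
gripper_force: 0.0
```

Request:
{"method": "move_arm", "body": {
  "steps": [
    {"delta_pos": [0.055,0.145,0],"roll": 0.5},
    {"delta_pos": [0.055,0.145,0],"roll": 0.5},
    {"delta_pos": [0.055,0.145,0],"roll": 0.5},
    {"delta_pos": [0.055,0.145,0],"roll": 0.5},
    {"delta_pos": [0.055,0.145,0],"roll": 0.5},
    {"delta_pos": [0.055,0.145,0],"roll": 0.5},
    {"delta_pos": [0.055,0.145,0],"roll": 0.5},
    {"delta_pos": [0.055,0.145,0],"roll": 0.5},
    {"delta_pos": [0.055,0.145,0],"roll": 0.5},
    {"delta_pos": [0.055,0.145,0],"roll": 0.5},
    {"delta_pos": [0,0,0],"roll": 0}
  ]
}}

```text
time_s: 9.72
tool_pos: [0.5027, -0.1101, 0.2455]
tool_rot: [-0.0, 0.936, -0.351, 0.001]
wrist_force: [2.1, 0.5, 0.5]
finger_gap: -0.0003
gripper_force: 0.5
```

Request:
{"method": "move_arm", "body": {
  "steps": [
    {"delta_pos": [0.055,0.145,0],"roll": 0.5},
    {"delta_pos": [0.055,0.145,0],"roll": 0.5},
    {"delta_pos": [0.055,0.145,0],"roll": 0.5},
    {"delta_pos": [0.055,0.145,0],"roll": 0.5},
    {"delta_pos": [0.055,0.145,0],"roll": 0.5},
    {"delta_pos": [0.055,0.145,0],"roll": 0.5},
    {"delta_pos": [0.055,0.145,0],"roll": 0.5},
    {"delta_pos": [0.055,0.145,0],"roll": 0.5},
    {"delta_pos": [0.055,0.145,0],"roll": 0.5},
    {"delta_pos": [0.055,0.145,0],"roll": 0.5},
    {"delta_pos": [0,0,0],"roll": 0}
  ]
}}

```text
time_s: 10.63
tool_pos: [0.4859, -0.1359, 0.2455]
tool_rot: [-0.0, 0.814, -0.581, 0.002]
wrist_force: [2.2, -1.4, -0.6]
finger_gap: -0.0
gripper_force: 0.6
```

Request:
{"method": "move_arm", "body": {
  "steps": [
    {"delta_pos": [0.01,0.06,0],"roll": 0},
    {"delta_pos": [0,0.03,0],"roll": 0},
    {"delta_pos": [0,0,0],"roll": 0}
  ]
}}

```text
time_s: 10.88
tool_pos: [0.4841, -0.1363, 0.2452]
tool_rot: [-0.0, 0.814, -0.58, 0.001]
wrist_force: [3.5, -0.8, 1.3]
finger_gap: 0.0
gripper_force: 0.9
```

Request:
{"method": "move_arm", "body": {
  "steps": [
    {"delta_pos": [-0.005,0.06,0],"roll": 0},
    {"delta_pos": [-0.005,0.06,0],"roll": 0},
    {"delta_pos": [0,0,0],"roll": 0}
  ]
}}

```text
time_s: 11.13
tool_pos: [0.4811, -0.1367, 0.2447]
tool_rot: [0.0, 0.814, -0.581, -0.0]
wrist_force: [1.6, -0.6, 0.4]
finger_gap: -0.0001
gripper_force: 0.9
```

Request:
{"method": "move_arm", "body": {
  "steps": [
    {"delta_pos": [-0.005,0.05,0],"roll": 0},
    {"delta_pos": [0,0,0],"roll": 0}
  ]
}}

```text
time_s: 11.3
tool_pos: [0.48, -0.1369, 0.2446]
tool_rot: [0.0, 0.814, -0.581, -0.0]
wrist_force: [2.2, -0.6, 1.2]
finger_gap: 0.0001
gripper_force: 0.9
```

Request:
{"method": "move_arm", "body": {
  "steps": [
    {"delta_pos": [0,0.05,0],"roll": 0},
    {"delta_pos": [0,0,0],"roll": 0}
  ]
}}

```text
time_s: 11.47
tool_pos: [0.4792, -0.1372, 0.2446]
tool_rot: [-0.0, 0.814, -0.581, -0.0]
wrist_force: [2.1, 0.3, 1.4]
finger_gap: 0.0001
gripper_force: 1.1
```

Request:
{"method": "move_arm", "body": {
  "steps": [
    {"delta_pos": [0,0.04,0],"roll": 0},
    {"delta_pos": [0,0,0],"roll": 0}
  ]
}}

```text
time_s: 11.63
tool_pos: [0.4789, -0.1373, 0.2447]
tool_rot: [-0.001, 0.814, -0.581, 0.0]
wrist_force: [3.9, 1.4, -0.2]
finger_gap: -0.0001
gripper_force: 2.3
```

Request:
{"method": "move_arm", "body": {
  "steps": [
    {"delta_pos": [0,0.03,0],"roll": 0},
    {"delta_pos": [0,0,0],"roll": 0},
    {"delta_pos": [0,0,0],"roll": 0}
  ]
}}

```text
time_s: 11.88
tool_pos: [0.4786, -0.1374, 0.2447]
tool_rot: [-0.001, 0.814, -0.581, 0.001]
wrist_force: [5.5, 1.5, -1.3]
finger_gap: 0.0001
gripper_force: 3.0
```

The push force has risen and the motion has stopped, so the lock is at its stop. I'll back off (tool -y), lift, move aside and check.

Request:
{"method": "move_arm", "body": {
  "steps": [
    {"delta_pos": [0,-0.2,0],"roll": 0},
    {"delta_pos": [0,-0.4,0],"roll": 0},
    {"delta_pos": [0,-0.2,0],"roll": 0},
    {"delta_pos": [0,0,-0.5],"roll": 0},
    {"delta_pos": [0,0,-1],"roll": 0},
    {"delta_pos": [0,0,-1],"roll": 0},
    {"delta_pos": [0,0,-1],"roll": 0},
    {"delta_pos": [0.5,0.3,-1],"roll": -1},
    {"delta_pos": [1,0.6,-1],"roll": -1},
    {"delta_pos": [1,0.8,-1],"roll": -1},
    {"delta_pos": [1,1,-0.5],"roll": -1},
    {"delta_pos": [1,1,0],"roll": -1},
    {"delta_pos": [0.8,1,0],"roll": -1},
    {"delta_pos": [0.5,1,0],"roll": 0},
    {"delta_pos": [0,1,0],"roll": 0},
    {"delta_pos": [0,1,0],"roll": 0},
    {"delta_pos": [0,1,0],"roll": 0},
    {"delta_pos": [0,0.5,0],"roll": 0},
    {"delta_pos": [0,0,0],"roll": 0}
  ]
}}

```text
time_s: 13.47
tool_pos: [0.4342, -0.3551, 0.3849]
tool_rot: [0.0, 0.953, -0.302, -0.0]
wrist_force: [1.1, 0.3, -0.3]
finger_gap: 0.0
gripper_force: 0.0
```

Run:
```python
from h import *
s=bot.sense();im=bot.capture('top')[:,:,::-1];print(s['time_s'],s['tool_pos'],s['wrist_force'])
cv2.imwrite('pics/end.png',cv2.resize(im[145:235,195:320],None,fx=6,fy=6,interpolation=cv2.INTER_CUBIC))
```

```text
13.4667 [ 0.43415036 -0.35506184  0.38494359] [ 1.14548109  0.29929426 -0.29540862]
```

View pics/end.png

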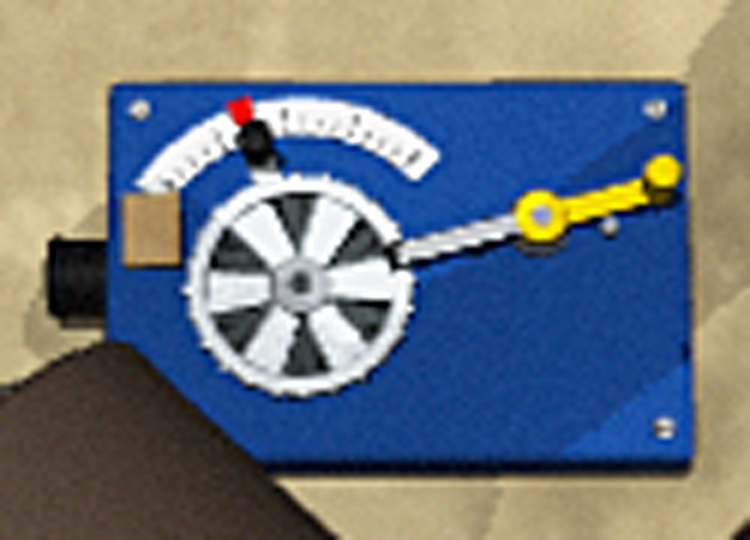

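The lever knob (257,143) is in line with the red clip (241,110). The yellow arm (knob at (662,168)) rests against the stop pin, its tongue (400,252) lies over the ring, and the box's screws are at the same pixels as before. Handing in.

```bash
python3 -c "
from workcell import bot
print(bot.hand_in())"
```

```text
the job is handed in; nothing more can be done
None
```

The job is handed in: the lever stands at the red mark (about 0.01 rad off when I measured it), the lock lever is against its stop with its tongue over the ring, and the box has not moved; the verdict was not shown.

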